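Make up a writing kit and a sealing kit

TASK

Make up two kits from the things on the desk. Writing kit: the fountain pen lying flat and the ink bottle standing upright, both in the wide lane of the open pen tray. Sealing kit: raise the lid of the wooden box until it stands upright or leans back, lay the red wax stick flat in the narrow compartment and the matchbox flat in the wide one, then lower the lid fully shut; never tip the ink bottle over, and leave the pencil and the eraser where they are.

Things in the scene. Friction and masses are not known exactly. Their poses are not given: they have to be found in the camera images.
- fountain_pen: black fountain pen with a gold band, 137 mm long, 13 mm thick, 26 g, lying on the desk. Origin: on its underside at mid-length as it lies at the start, z up; its y axis runs along the pen
- ink_bottle: square dark blue ink bottle with a round black screw cap (fixed), loose, 0.15 kg, 60 mm tall: body 50 x 50 x 40 mm, then neck, then the cap, 36 mm across, from 46 to 60 mm up. Origin: centre of its underside, z up, x and y square to the body's sides. The cap can be gripped with fingertips above the shoulder at 40 mm; so held it clears the tray walls
- wax_stick: red stick of sealing wax, 94 mm long, 11 x 11 mm thick, 22 g, lying on the desk. Origin: on its underside at mid-length, z up; y along the stick (the full-thickness part runs from y = -38 to +47 mm)
- matchbox: red-topped matchbox, shut, 37 (x) x 54 (y) x 16 mm, 40 g, lying flat. Origin: about the centre of its underside, z up
- pen_tray: open walnut pen tray, fixed to the desk, 128 (x) x 262 (y) x 25 mm. Origin: centre of its underside, z up. Inner floor at z = 5 mm; outer walls 6 mm thick, tops at z = 25 mm. A low divider (x = 10 to 14 mm, top at z = 19 mm) parts two lanes along y: the wide lane, x = -58 to 10 mm (68 mm wide), and a narrow one, x = 14 to 58 mm; both 250 mm long. The ink bottle and the pen fit one behind the other in the wide lane
- seal_box: brown wooden box with brass feet and a hinged lid, fixed to the desk, 134 (x) x 178 (y) x 50 mm without lid. Origin: centre of its underside, z up. Walls 7 mm thick, inner floor at z = 7 mm, rim at z = 50 mm; inside 120 (x) x 164 (y) mm. A pale divider at y = 8 to 12 mm (top at z = 37 mm) parts the narrow compartment, y = 12 to 82 mm, from the wide one, y = -82 to 8 mm; both run along x, 120 mm long. The hinge is parallel to y along the +x rim, at x = 67 mm, z = 50.5 mm
- box_lid (a joint): angle of the box's lid in rad: 0 shut, about 1.57 straight up, stop at 1.85 (leaning back). It starts about 1 rad open. The lid is a board 140 mm from hinge to front edge, 182 mm wide, 10 mm thick (its underside passes through the hinge line). Its stiff hinge keeps it wherever it is left; moving it takes about 1 to 3 N at the front edge
- lid_edge (a point): middle of the front end of the lid: the tip of its small brass lip (34 mm wide, reaching 7.5 mm past the board), 147.5 mm from the hinge line, 5 mm off the plane of the underside
- pencil: yellow hexagonal pencil, 172 mm long, 9 mm thick, loose on the desk; not part of a kit, to be left alone. Origin: underside at mid-length, y along it
- eraser: blue and white eraser, 20 x 44 x 12 mm, loose on the desk; not part of a kit, to be left alone. Origin: centre of its underside, y along it
Mind the look-alikes: they are no part of the job. Of the things that look like the ink_bottle, the middle-sized one is meant. There is more than one size of the seal_box; the job needs the largest.

How it is judged:
By the outcome, as a careful person would: the job done as asked, in the order asked, and still so for the second after the job is handed in, with the robot touching nothing.
It also fails if it takes over 144 s, if anything falls off the work surface, if the arm or the gripper's body presses on something with over 40 N, if the wrist force passes 120 N, or if a joint passes its speed limit or range.

ROBOT

A 6-joint arm with a two-finger parallel gripper is mounted at the origin on the work surface; the furniture and walls round the work are solid. World frame = base frame: x ahead of the robot, y to its left, z up, the work surface at z = 0. Lengths are in m, angles in rad, forces in N, time in s.
With the tool pointing down it reaches from about 0.35 to 0.775 m from the base axis. Payload 7.3 kg.
Tool frame: the origin (TCP) lies midway between the tips of the shut fingers; the grasp point (between the pads) lies robot.grip_point_offset behind it (robot.grip_point_offset is the distance from the TCP to the grasp point, in m); z points along the fingers, y is the line along which they close (so a half turn about z gives the same grasp; the last joint's range is limited). The gripper opens to 92 mm and grips with 3 to 60 N. Pads are 19 mm wide; open, the fingers measure 130 mm over their backs; the gripper's body (75 mm by 190 mm) begins 47 mm behind the grasp point.
Start: joints at [-1.364, 0.342, 1.524, -0, 1.275, -0.146], TCP at [0.181, -0.493, 0.227] pointing down, gripper open.
Joint ranges: [-2.53, 2.53], [-0.77, 2.02], [0.04, 2.7], [-1, 4.14], [0.28, 2.66], [-3.11, 3.11]. Speed limits (rad/s): [2.57, 2.57, 3.14, 3.14, 3.14, 3.14].

INTERFACE

Orientations are given as a unit quaternion [w, x, y, z].
In Python, from station import sensors, get_image, robot gives the robot as it stands.
- The arm moves only by the shell command python3 -m jog 'ROWS'. ROWS is JSON, a list that holds one entry, the list of rows, each a list of 7 numbers: the shift along the tool's x, y, z each as a share of 400 mm, from -1 to 1, then the turn, a rotation vector about the tool's x, y, z each as a share of 45 degrees, from -1 to 1, then the closure, from 0 (fully open) to 1 (shut). In form: [[[x, y, z, wx, wy, wz, grip], ...]]. A call has 1 to 12 rows; each row is the pose to reach, as a shift and turn from the pose commanded when the call began, along the tool's axes at that moment; what a row does not reach only later rows make up. A row lasts 1/12 s, in which the tool goes at most 41.7 mm and 7.16 degrees, less where a joint would pass 70% of its speed; a pose out of reach is approached as far as the arm can. A call with a number of a shift or a turn outside -1 to 1 is refused whole. A call with a gripper value outside its range is refused whole. The fingers move at their own pace and stop on an object; the grip force is fixed at half the most. Time passes only in rows, so rows that repeat a pose let the fingers close. It gives the time, the measured TCP pose, the force, the opening and the grip force at its end, in the units of the state.
- sensors.get_obs(): the state, without advancing time (a new reading comes with each control period).
- get_image(name): name is "side" or "top" or "wrist"; returns a dict with "img" (480x640x3 uint8, blue, green, red), "depth" (480x640 float32, m along the optical axis (not along the pixel's ray), 0 where there is no reading), "fx", "fy", "cx", "cy" (pixels), "dist" ([k1, k2, p1, p2, k3] as OpenCV has them; the pictures are not rectified), "xyz" and "rotation" of the camera in the world. Camera axes: x right, y up, looking along -z (the intrinsics and any distortion apply to the point x, -y, -z); pixel columns grow to the right and rows downward; lengths in m; the calibration is good to about 2 mm. A picture is of the moment at which its call begins.
- robot.hand_in(): hands the job in; it is judged then, once.
The state is a dict: "clock": time; "joint_pos": joint angles; "dq": joint speeds; "tau": joint torques, N m; "tcp_pos": TCP position; "ee_rot": TCP orientation; "force": force on the tool from outside, world axes, zero at the start; "wrist_torque": the same for the moment, N m; "grip_width": opening from 0.0 (shut) to 1.0 (fully open); "grip_force": force on a finger pad.
Only numpy, scipy, OpenCV 4.12 (cv2) and the standard library are available. Lean on these libraries where they do the work, as an engineer would, in place of code of your own. Each camera call takes 0.05 s, during which the arm holds its last target. There are 200 camera calls.

## Working session

There is one attempt and no reset: what is moved stays moved. The work goes in short steps, Python scripts to look and compute and a shell command to move; the robot and the scene stay as the last step left them, time stands still between calls to the robot, and variables do not carry over. Pictures are saved under pics/ and viewed, at most 14 in all, crops included, and the job is handed in when it is done.

```bash
ls; mkdir -p pics; python3 - <<'E'
from station import sensors,get_image,robot
import cv2
o=sensors.get_obs()
print({k:o[k] for k in('clock','tcp_pos','ee_rot','grip_width','force')},robot.grip_point_offset)
for n in('top','side'):
    r=get_image(n); cv2.imwrite(f'pics/{n}0.png',r['img']); print(n,r['fx'],r['xyz'],r['rotation'],r['dist'])
E
```

```text
pics
{'clock': 0.0, 'tcp_pos': array([ 0.18133499, -0.49224972,  0.22603635]), 'ee_rot': array([-7.78361908e-04,  9.84478991e-01,  1.75500738e-01, -2.88721235e-05]), 'grip_width': 0.9996259937777144, 'force': array([-0.4733234 ,  1.08294087, -0.11282211])} 0.0188
top 507.25774717233435 [0.39526858 0.0853203  1.48020898] [ 0.71664794  0.02604642 -0.02259254 -0.6965823 ] [-0.11950718  0.          0.          0.          0.        ]
side 542.3103230903453 [-0.14794558  1.00466123  1.00531867] [-0.26402879 -0.12823633  0.40100323  0.86777915] [-0.07885074  0.          0.          0.          0.        ]
```

View pics/top0.png

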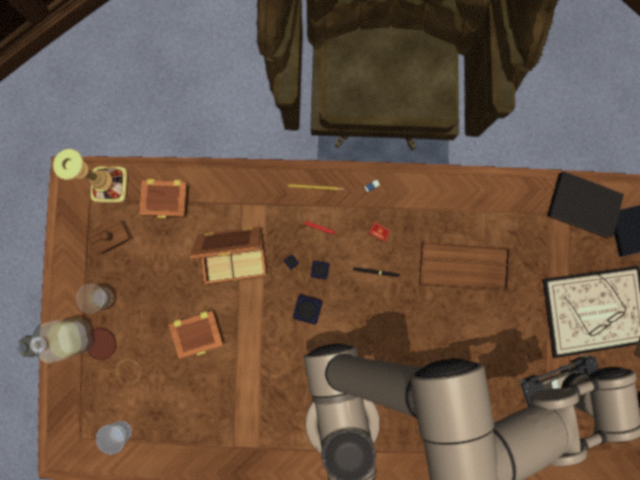

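View pics/side0.png

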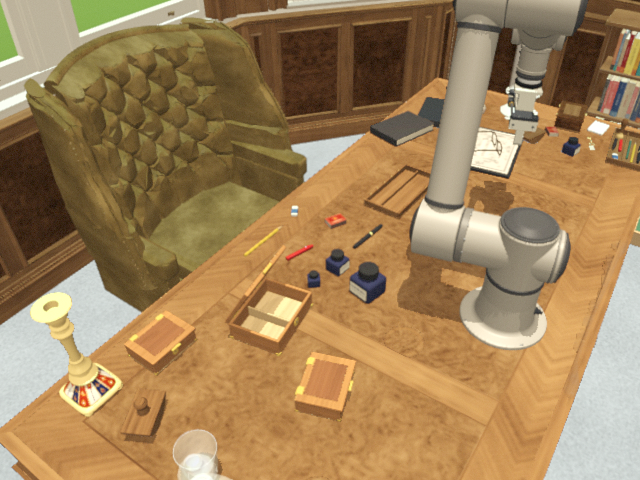

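Candidates: ink bottles in the top view are small (291,262), middle (320,269) and large (307,309), with another far off in the side view at (571,146). Boxes are the open one (234,265) and closed ones at (163,198) and (196,334). I choose the bottle at (320,269) and the open box, and check both in one crop.

```bash
cat > h.py <<'E'
import numpy as np, cv2
from scipy.spatial.transform import Rotation as R
from station import sensors,get_image,robot
def K(c): return np.array([[c['fx'],0,c['cx']],[0,c['fy'],c['cy']],[0,0,1.]])
def rot(q): return R.from_quat(np.r_[q[1:],q[0]])
def ray(c,px):
    p=cv2.undistortPoints(np.array(px,float).reshape(-1,1,2),K(c),np.array(c['dist']))[:,0]
    return rot(c['rotation']).apply(np.c_[p[:,0],-p[:,1],-np.ones(len(p))])
def at_z(c,px,z):
    d=ray(c,px); return c['xyz']+d*((np.asarray(z)-c['xyz'][2])/d[:,2])[:,None]
def cloud(c):
    h,w=c['depth'].shape; v,u=np.mgrid[:h,:w]
    d=ray(c,np.c_[u.ravel(),v.ravel()])
    return (c['xyz']+d*c['depth'].reshape(-1,1)).reshape(h,w,3)
def crop(c,f,x0,y0,x1,y1,s): cv2.imwrite('pics/'+f,cv2.resize(c['img'][y0:y1,x0:x1],None,fx=s,fy=s,interpolation=cv2.INTER_CUBIC))
def state():
    o=sensors.get_obs(); r=rot(o['ee_rot']); m=r.as_matrix()
    print('t',round(o['clock'],2),'tcp',np.round(o['tcp_pos'],4),'x',np.round(m[:,0],3),'y',np.round(m[:,1],3),'z',np.round(m[:,2],3),'w',round(o['grip_width'],3),'f',np.round(o['force'],1)); return o
E
python3 - <<'E'
from h import *
c=get_image('top'); np.set_printoptions(precision=4,suppress=True)
crop(c,'top1.png',190,175,390,325,4)
P=cloud(c)
for n,(u,v) in dict(small=(291,262),mid=(320,269),big=(307,309),pen=(377,272),wax=(320,228),match=(379,231),tray=(463,266),lid=(228,243),boxin=(220,268),b2=(163,198),b3=(196,334)).items(): print(n,P[v,u])
print(P[100:101,0])
E
```

```text
small [0.4637 0.1603 0.0338]
mid [0.4454 0.077  0.052 ]
big [0.3336 0.1097 0.0854]
pen [ 0.4427 -0.0886  0.0115]
wax [0.5663 0.0801 0.0103]
match [ 0.5618 -0.0915  0.0166]
tray [ 0.4675 -0.3443  0.0005]
lid [0.5041 0.3236 0.1439]
boxin [0.4415 0.3691 0.0046]
b2 [0.6378 0.5372 0.0443]
b3 [0.2509 0.4234 0.0435]
[[ 1.2524  1.6604 -0.7813]]
```

View pics/top1.png

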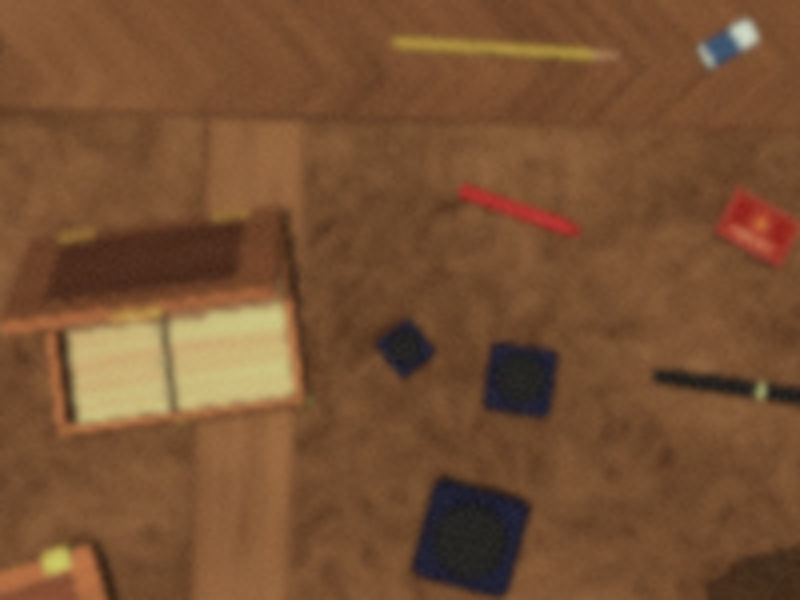

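The crop shows the middle bottle at crop (521,379), with cap height reading about 0.052 m, between the small bottle's 0.034 and the large one's 0.085. The open box is the large one, with near rim corners at crop (63,436) and (303,403). Next I measure poses and look at the tray, pen and matchbox.

```bash
python3 - <<'E'
from h import *
c=get_image('top'); np.set_printoptions(precision=4,suppress=True)
crop(c,'top2.png',345,215,520,300,4.5)
hsv=cv2.cvtColor(c['img'],cv2.COLOR_BGR2HSV).astype(int); H,S,V=hsv[...,0],hsv[...,1],hsv[...,2]
def fit(mask,win,z,n):
    m=np.zeros(mask.shape,np.uint8); x0,y0,x1,y1=win; m[y0:y1,x0:x1]=mask[y0:y1,x0:x1]
    v,u=np.nonzero(m); W=at_z(c,np.c_[u,v],z)[:,:2]
    r=cv2.minAreaRect((W*1000).astype(np.float32)); b=cv2.boxPoints(r)
    e=[b[1]-b[0],b[2]-b[1]]; L=max(e,key=np.linalg.norm)
    print(n,len(u),'centre',np.round(r[0],1),'size',np.round(r[1],1),'long dir deg',round(np.degrees(np.arctan2(L[1],L[0])),1),'mean',W.mean(0)*1000)
red=((H<7)|(H>173))&(S>150)&(V>100)
fit(red,(295,215,345,240),.008,'wax'); fit(red,(365,218,395,245),.016,'match')
fit(V<65,(345,262,405,282),.006,'pen')
blue=((H>100)&(H<135)&(V<120)&(S>60))|(V<50)
fit(blue,(306,256,336,284),.04,'mid')
q=lambda u,v:(190+u/4,175+v/4)
print('box corners',at_z(c,[q(63,436),q(303,403)],.05)[:,:2])
print('lid front',at_z(c,[q(0,330),q(292,298)],.17)[:,:2])
print('tray',at_z(c,[(421,244),(508,249),(506,289),(420,285)],.025)[:,:2])
print('bottle',at_z(c,[q(489,342),q(557,349),q(549,417),q(484,410)],.04)[:,:2],at_z(c,[q(521,379)],.06))
E
```

```text
wax 127 centre [568.5  81.5] size [90.5 12.1] long dir deg 73.1 mean [568.7176  82.3039]
match 193 centre [560.4 -91.6] size [53.3 36.7] long dir deg 64.6 mean [560.8996 -92.0841]
pen 122 centre [443.9 -86.4] size [129.9   9.5] long dir deg 83.5 mean [443.9878 -85.1821]
mid 240 centre [444.6  78.3] size [44.2 44.6] long dir deg -6.6 mean [444.5584  78.164 ]
box corners [[0.3935 0.3993]
 [0.422  0.2295]]
lid front [[0.4613 0.4174]
 [0.4876 0.2269]]
tray [[ 0.5267 -0.2131]
 [ 0.5196 -0.4715]
 [ 0.4026 -0.4661]
 [ 0.4082 -0.2121]]
bottle [[0.4694 0.0997]
 [0.4658 0.0512]
 [0.4173 0.0556]
 [0.421  0.1018]] [[0.443  0.0763 0.06  ]]
```

View pics/top2.png

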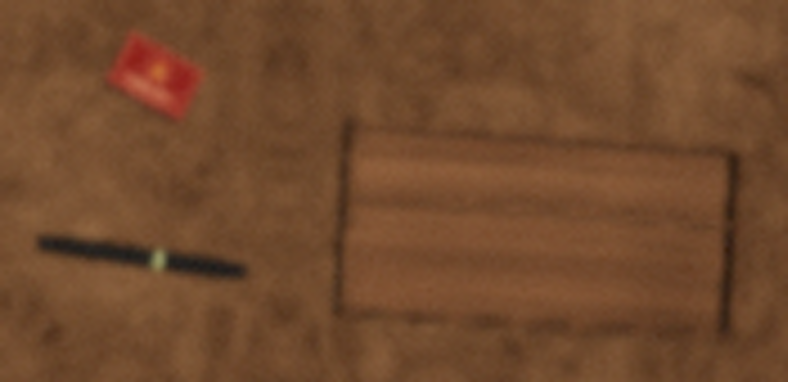

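The crop shows the pen from (40,243) to (245,271), the matchbox at (156,75), and the tray corners. The tray divider is probably the line at y≈205–220. I move in for a wrist view.

```bash
R='' ; python3 -m jog '[[[0.87,-0.4,-0.125,0,0,0.45,0],[0.87,-0.4,-0.125,0,0,0.45,0],[0.87,-0.4,-0.125,0,0,0.45,0],[0.87,-0.4,-0.125,0,0,0.45,0],[0.87,-0.4,-0.125,0,0,0.45,0],[0.87,-0.4,-0.125,0,0,0.45,0],[0.87,-0.4,-0.125,0,0,0.45,0],[0.87,-0.4,-0.125,0,0,0.45,0],[0.87,-0.4,-0.125,0,0,0.45,0],[0.87,-0.4,-0.125,0,0,0.45,0],[0.87,-0.4,-0.125,0,0,0.45,0],[0.87,-0.4,-0.125,0,0,0.45,0]]]'
python3 - <<'E'
from h import *
state(); c=get_image('wrist'); cv2.imwrite('pics/w1.png',c['img']); print(c['xyz'],rot(c['rotation']).as_matrix().round(3))
E
```

```text
clock: 1.2
tcp_pos: [0.453, -0.2215, 0.2765]
ee_rot: [0.0, 1.0, 0.001, -0.0]
force: [0.0, -0.0, -0.3]
grip_width: 1.001
grip_force: 0.0
t 1.2 tcp [ 0.453  -0.2215  0.2765] x [ 1.     0.002 -0.001] y [ 0.002 -1.     0.   ] z [-0.001 -0.    -1.   ] w 1.001 f [ 0.  -0.  -0.3]
[ 0.53840099 -0.22129677  0.43419917] [[ 0.003  0.95   0.312]
 [-1.     0.002  0.002]
 [ 0.002 -0.312  0.95 ]]
```

View pics/w1.png

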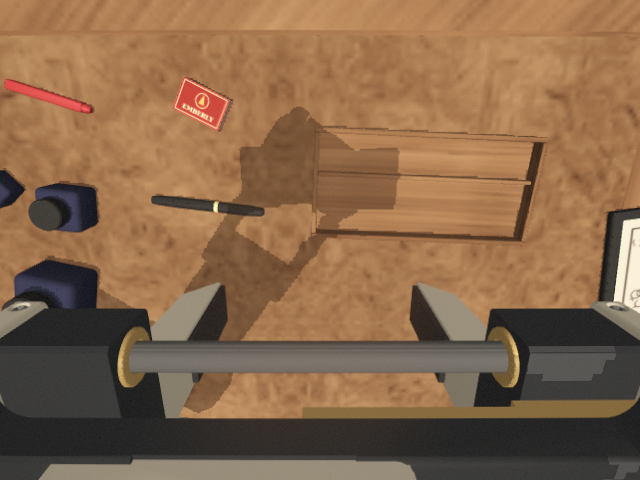

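The wrist view shows the pen from (152,200) to (264,211), the matchbox at (203,104) and the wax from (5,84) to (92,109). The tray divider runs from (318,172) to (532,182), so the wide lane is on the low-x side. I compute positions from this view.

```bash
python3 - <<'E'
from h import *
c=get_image('wrist'); np.set_printoptions(precision=4,suppress=True)
print('pen',at_z(c,[(152,200),(264,211)],.007)[:,:2])
print('tray',at_z(c,[(315,127),(547,138),(521,241),(313,234)],.025)[:,:2])
print('div',at_z(c,[(318,172),(531,182)],.019)[:,:2])
print('cap',at_z(c,[(46,215)],.06)[:,:2])
print('match',at_z(c,[(190,78),(232,100),(220,130),(175,106)],[.016])[:,:2])
print('wax',at_z(c,[(5,84),(92,109)],.007)[:,:2])
P=cloud(c); 
for n,s in dict(top=P[100:200,140:280]).items():
  m=(s[...,2]>.008); print(n,s[m][:,:2].min(0),s[m][:,:2].max(0))
s=P[185:220,140:280].reshape(-1,3); s=s[s[:,2]>.007]
r=cv2.minAreaRect((s[:,:2]*1000).astype(np.float32)); print(r,len(s))
E
```

```text
pen [[ 0.4478 -0.0198]
 [ 0.434  -0.1562]]
tray [[ 0.5332 -0.2195]
 [ 0.522  -0.4779]
 [ 0.401  -0.4704]
 [ 0.4099 -0.2168]]
div [[ 0.4833 -0.2228]
 [ 0.472  -0.4728]]
cap [[0.4425 0.0733]]
match [[ 0.5837 -0.0844]
 [ 0.5614 -0.1282]
 [ 0.5298 -0.1123]
 [ 0.5553 -0.0647]]
wax [[0.5792 0.1257]
 [0.5526 0.0334]]
top [ 0.4493 -0.2222] [ 0.5617 -0.0187]
((460.8276672363281, -133.85345458984375), (73.6682357788086, 222.51373291015625), 22.73080062866211) 1152
```

```bash
python3 -m jog '[[[-0.03,-0.334,0.44,0,0,-1,0],[-0.03,-0.334,0.44,0,0,-1,0],[-0.03,-0.334,0.44,0,0,-1,0],[-0.03,-0.334,0.44,0,0,-1,0],[-0.03,-0.334,0.44,0,0,-1,0],[-0.03,-0.334,0.44,0,0,-1,0],[-0.03,-0.334,0.44,0,0,-1,0],[-0.03,-0.334,0.44,0,0,-1,0]]]' | head -1
python3 -m jog '[[[0,0,0.1,0,0,-0.87,0],[0,0,0.1,0,0,-0.87,0],[0,0,0.1,0,0,-0.87,0],[0,0,0.1,0,0,-0.87,0],[0,0,0.1,0,0,-0.87,0],[0,0,0.1,0,0,-0.87,0],[0,0,0.1,0,0,-0.87,0]]]' | head -1
python3 - <<'E'
from h import *
state(); c=get_image('wrist'); cv2.imwrite('pics/w2.png',c['img'])
E
```

```text
clock: 1.97
clock: 2.55
t 2.55 tcp [ 0.441  -0.0902  0.0612] x [ 0.104  0.995 -0.001] y [ 0.995 -0.104  0.001] z [ 0.001 -0.001 -1.   ] w 0.995 f [-0.6 -0.8  0.4]
```

View pics/w2.png

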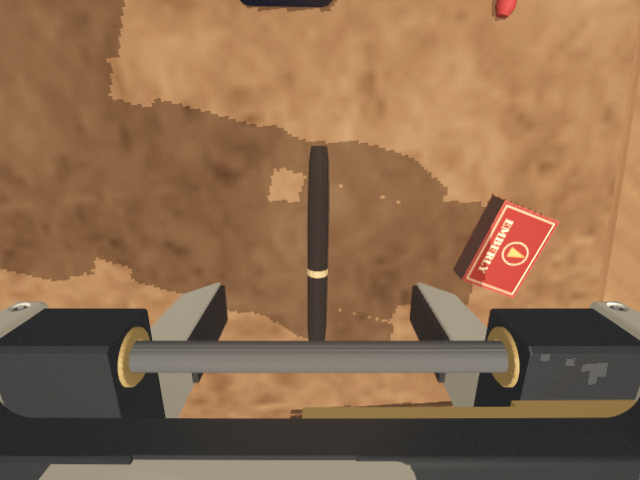

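The pen at column 317 is centred between the fingers and aligned. Descend and grip.

```bash
python3 -m jog '[[[0,0,0.143,0,0,0,0],[0,0,0.143,0,0,0,0],[0,0,0.143,0,0,0,0],[0,0,0.143,0,0,0,1],[0,0,0.143,0,0,0,1],[0,0,0.143,0,0,0,1],[0,0,0.143,0,0,0,1],[0,0,0.143,0,0,0,1],[0,0,0.143,0,0,0,1],[0,0,0.143,0,0,0,1],[0,0,0.143,0,0,0,1],[0,0,0.143,0,0,0,1]]]'
python3 -m jog '[[[0,0,0,0,0,0,1],[0,0,-0.14,0,0,0,1],[0,0,-0.14,0,0,0,1],[0,0,-0.14,0,0,0,1],[0,0,-0.14,0,0,0,1]]]'
```

```text
clock: 3.6
tcp_pos: [0.4408, -0.0887, 0.0036]
ee_rot: [0.0, 0.742, 0.67, -0.0]
force: [-0.8, 0.4, -0.3]
grip_width: 0.399
grip_force: 0.0
clock: 4.02
tcp_pos: [0.4412, -0.0888, 0.06]
ee_rot: [0.001, 0.742, 0.67, 0.0]
force: [0.4, -0.3, -0.3]
grip_width: 0.034
grip_force: 0.0
```

The fingers close slower than I allowed (about 0.8/s), so the lift came before the grip. Check where the pen is.

```bash
python3 -m jog '[[[0,0,0,0,0,0,0.5],[0,0,0,0,0,0,0.5],[0,0,0,0,0,0,0.5],[0,0,0,0,0,0,0.5],[0,0,0,0,0,0,0.5],[0,0,0,0,0,0,0.5],[0,0,0,0,0,0,0.5],[0,0,0,0,0,0,0.5]]]'
python3 - <<'E'
from h import *
c=get_image('wrist'); cv2.imwrite('pics/w3.png',c['img'])
E
```

```text
clock: 4.68
tcp_pos: [0.4408, -0.0887, 0.0594]
ee_rot: [-0.0, 0.742, 0.67, -0.0]
force: [0.3, -0.4, -0.4]
grip_width: 0.496
grip_force: 0.0
```

View pics/w3.png

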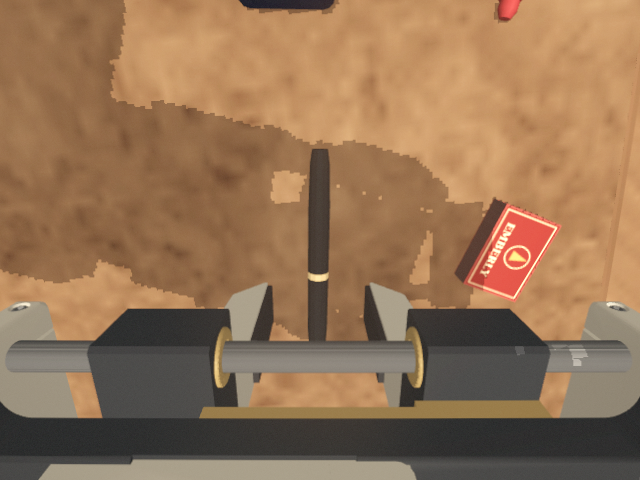

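The pen is undisturbed. I repeat with enough closing time.

```bash
python3 -m jog '[[[0,0,0.141,0,0,0,0.5],[0,0,0.141,0,0,0,0.5],[0,0,0.141,0,0,0,0.7],[0,0,0.141,0,0,0,1],[0,0,0.141,0,0,0,1],[0,0,0.141,0,0,0,1],[0,0,0.141,0,0,0,1],[0,0,0.141,0,0,0,1],[0,0,0.141,0,0,0,1],[0,0,0.141,0,0,0,1],[0,0,0.141,0,0,0,1],[0,0,0.141,0,0,0,1]]]'
python3 -m jog '[[[0,0,0,0,0,0,1],[0,0,-0.25,0,0,0,1],[0,0,-0.25,0,0,0,1],[0,0,-0.25,0,0,0,1],[0,0,-0.25,0,0,0,1],[0,0,-0.25,0,0,0,1]]]'
```

```text
clock: 5.73
tcp_pos: [0.441, -0.0888, 0.0034]
ee_rot: [0.0, 0.742, 0.67, 0.0]
force: [-0.6, -0.4, 5.2]
grip_width: 0.134
grip_force: 30.0
clock: 6.23
tcp_pos: [0.4411, -0.0888, 0.1035]
ee_rot: [0.001, 0.742, 0.67, 0.0]
force: [-0.4, -0.6, -0.1]
grip_width: 0.134
grip_force: 30.0
```

```bash
python3 -m jog '[[[-0.76,0.0745,0,0,0,-0.08,1],[-0.76,0.0745,0,0,0,-0.08,1],[-0.76,0.0745,0,0,0,-0.08,1],[-0.76,0.0745,0,0,0,-0.08,1],[-0.76,0.0745,0,0,0,-0.08,1],[-0.76,0.0745,0,0,0,-0.08,1],[-0.76,0.0745,0,0,0,-0.08,1],[-0.76,0.0745,0,0,0,-0.08,1],[-0.76,0.0745,0,0,0,-0.08,1],[-0.76,0.0745,0.1,0,0,-0.08,1],[-0.76,0.0745,0.1,0,0,-0.08,1]]]'
python3 - <<'E'
from h import *
state(); c=get_image('wrist'); cv2.imwrite('pics/w4.png',c['img'])
E
```

```text
clock: 7.15
tcp_pos: [0.4359, -0.3899, 0.056]
ee_rot: [-0.007, 0.721, 0.693, 0.0]
force: [-1.9, 2.8, -1.8]
grip_width: 0.138
grip_force: 30.0
t 7.15 tcp [ 0.4359 -0.3899  0.056 ] x [0.04  0.999 0.01 ] y [ 0.999 -0.04  -0.009] z [-0.009  0.01  -1.   ] w 0.138 f [-1.9  2.8 -1.8]
```

View pics/w4.png

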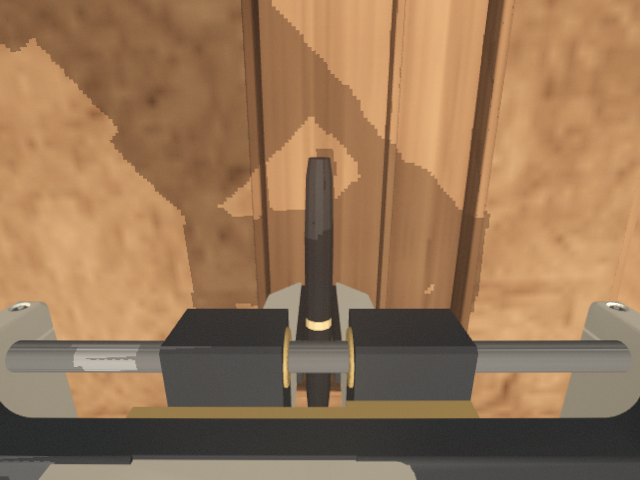

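The pen tip at (318,160) sits within the wide lane, which spans columns 265 to 385. Lower and release.

```bash
python3 -m jog '[[[0,0,0,0,0,0,1],[0,0,0,0,0,0,1],[0,0,0.07,0,0,0,1],[0,0,0.13,0,0,0,1],[0,0,0.13,0,0,0,1],[0,0,0.13,0,0,0,1]]]'
python3 -m jog '[[[0,0,0.005,0,0,0,0.75],[0,0,0.005,0,0,0,0.75],[0,0,0.005,0,0,0,0.75],[0,0,0.005,0,0,0,0.75],[0,0,-0.1,0,0,0,0.75],[0,0,-0.2,0,0,0,0.75],[0,0,-0.3,0,0,0,0.75],[0,0,-0.3,0,0,0,0.5]]]'
```

```text
clock: 7.7
tcp_pos: [0.4395, -0.3938, 0.012]
ee_rot: [-0.0, 0.721, 0.693, 0.0]
force: [0.2, 0.3, 0.5]
grip_width: 0.132
grip_force: 30.0
clock: 8.37
tcp_pos: [0.4423, -0.3974, 0.1401]
ee_rot: [0.007, 0.721, 0.693, -0.0]
force: [-0.4, -1.6, -0.0]
grip_width: 0.286
grip_force: 0.0
```

```bash
python3 -m jog '[[[0.9,-0.028,0,0,0,0,0.35],[0.9,-0.028,0,0,0,0,0.35],[0.9,-0.028,0,0,0,0,0.35],[0.9,-0.028,0,0,0,0,0.35],[0.9,-0.028,0,0,0,0,0.35],[0.9,-0.028,0,0,0,0,0.35],[0.9,-0.028,0,0,0,0,0.35],[0.9,-0.028,0,0,0,0,0.35],[0.9,-0.028,0,0,0,0,0.35],[0.9,-0.028,0,0,0,0,0.35]]]'|head -1
python3 -m jog '[[[0.273,-0.0085,0,0,0,0.067,0.35],[0.273,-0.0085,0,0,0,0.067,0.35],[0.273,-0.0085,0,0,0,0.067,0.35],[0.273,-0.0085,0,0,0,0.067,0.35],[0.273,-0.0085,0,0,0,0.067,0.35],[0.273,-0.0085,0,0,0,0.067,0.35]]]'|head -1
python3 - <<'E'
from h import *
state(); c=get_image('wrist'); cv2.imwrite('pics/w5.png',c['img'])
E
```

```text
clock: 9.2
clock: 9.7
t 9.7 tcp [0.4436 0.0746 0.1312] x [ 0.092  0.996 -0.   ] y [ 0.996 -0.092  0.001] z [ 0.001 -0.001 -1.   ] w 0.651 f [ 1.2 -0.5  0.5]
```

View pics/w5.png

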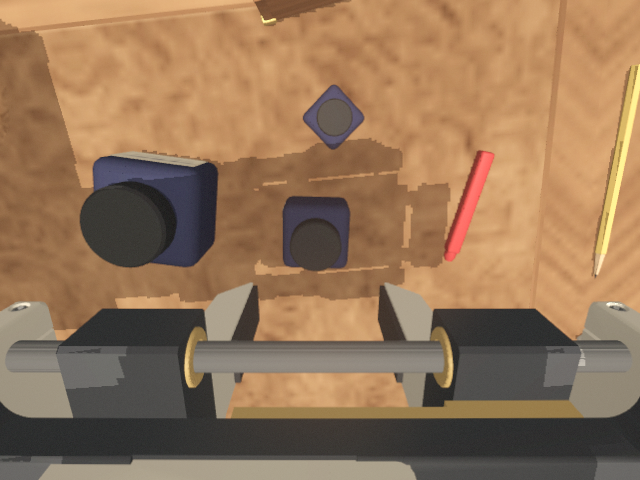

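The middle bottle's cap at (316,245) is central with its sides square to the tool. The wax stick runs from (486,156) to (450,256). Compute both.

```bash
python3 - <<'E'
from h import *
c=get_image('wrist'); np.set_printoptions(precision=4,suppress=True)
print('cap',at_z(c,[(316,245)],.06)[:,:2],'body',at_z(c,[(284,201),(348,201)],.04)[:,:2])
print('wax',at_z(c,[(486,154),(450,258)],.008)[:,:2]); state()
E
```

```text
cap [[0.4431 0.0796]] body [[0.4227 0.1079]
 [0.4682 0.1036]]
wax [[0.5792 0.1236]
 [0.5533 0.0394]]
t 9.8 tcp [0.4436 0.0741 0.1312] x [ 0.094  0.996 -0.   ] y [ 0.996 -0.094  0.   ] z [ 0. -0. -1.] w 0.654 f [ 0.5 -0.2 -0.1]
```

```bash
python3 -m jog '[[[0.01,0,0.1,0,0,0,0.35],[0.01,0,0.2,0,0,0,0.35],[0.01,0,0.218,0,0,0,0.35],[0.01,0,0.218,0,0,0,0.35],[0.01,0,0.218,0,0,0,1],[0.01,0,0.218,0,0,0,1],[0.01,0,0.218,0,0,0,1],[0.01,0,0.218,0,0,0,1],[0.01,0,0.218,0,0,0,1],[0.01,0,0.218,0,0,0,1],[0.01,0,0.218,0,0,0,1],[0.01,0,0.218,0,0,0,1]]]'
python3 -m jog '[[[0,0,-0.05,0,0,0,1],[0,0,-0.1,0,0,0,1],[0,0,-0.15,0,0,0,1],[0,0,-0.2,0,0,0,1],[0,0,-0.2,0,0,0,1],[0,0,-0.2,0,0,0,1]]]'
```

```text
clock: 10.8
tcp_pos: [0.4444, 0.0792, 0.0452]
ee_rot: [0.001, 0.739, 0.674, 0.001]
force: [-1.5, -0.6, 7.2]
grip_width: 0.381
grip_force: 30.0
clock: 11.3
tcp_pos: [0.4444, 0.0793, 0.1249]
ee_rot: [0.001, 0.739, 0.674, 0.001]
force: [0.1, 0.1, -2.0]
grip_width: 0.382
grip_force: 30.0
```

```bash
python3 -m jog '[[[-0.08,0.008,0,0,0,0,1],[-0.17,0.016,0,0,0,-0.07,1],[-0.26,0.025,0,0,0,-0.07,1],[-0.35,0.034,0,0,0,-0.07,1],[-0.44,0.042,0,0,0,-0.07,1],[-0.53,0.051,0,0,0,-0.07,1],[-0.62,0.06,0,0,0,-0.07,1],[-0.7,0.067,0,0,0,-0.07,1],[-0.77,0.074,0,0,0,-0.07,1],[-0.83,0.08,0,0,0,-0.07,1],[-0.864,0.083,0,0,0,-0.07,1],[-0.864,0.083,0,0,0,-0.07,1]]]'|head -1
python3 -m jog '[[[0,0,0.03,0,0,0,1],[0,0,0.09,0,0,0,1],[0,0,0.09,0,0,0,1],[0,0,0.09,0,0,0,1],[0,0,0.09,0,0,0,1]]]'
python3 - <<'E'
from h import *
state(); c=get_image('wrist'); cv2.imwrite('pics/w6.png',c['img'])
E
```

```text
clock: 12.3
clock: 12.72
tcp_pos: [0.4451, -0.2672, 0.0884]
ee_rot: [-0.0, 0.72, 0.694, 0.0]
force: [0.5, 0.1, -2.3]
grip_width: 0.379
grip_force: 30.0
t 12.72 tcp [ 0.4451 -0.2672  0.0884] x [0.037 0.999 0.   ] y [ 0.999 -0.037 -0.   ] z [-0.  0. -1.] w 0.379 f [ 0.5  0.1 -2.3]
```

View pics/w6.png

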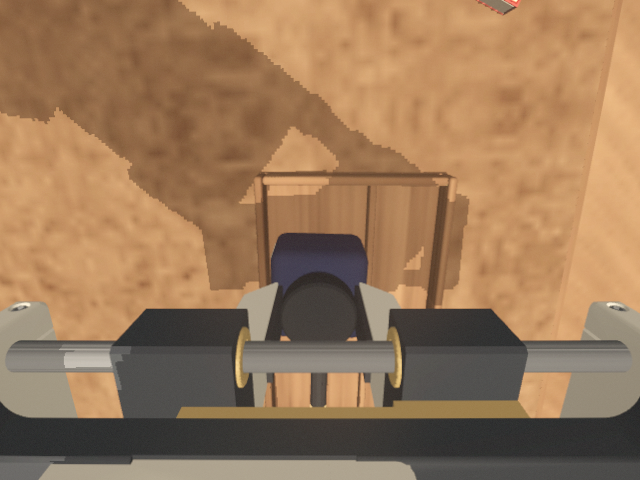

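The bottle at column 319 is over the wide lane (268 to 367), with the pen's end visible behind it. Lower and release.

```bash
python3 -m jog '[[[0,0,0.03,0,0,0,1],[0,0,0.06,0,0,0,1],[0,0,0.08,0,0,0,1],[0,0,0.094,0,0,0,1],[0,0,0.094,0,0,0,1],[0,0,0.094,0,0,0,1]]]'
python3 -m jog '[[[0,0,0,0,0,0,0.4],[0,0,0,0,0,0,0.4],[0,0,0,0,0,0,0.4],[0,0,0,0,0,0,0.4],[0,0,0,0,0,0,0.4],[0,0,-0.1,0,0,0,0.4],[0,0,-0.2,0,0,0,0.4],[0,0,-0.3,0,0,0,0.4],[0,0,-0.3,0,0,0,0.4]]]'
python3 - <<'E'
from h import *
state(); c=get_image('wrist'); cv2.imwrite('pics/w7.png',c['img'])
E
```

```text
clock: 13.27
tcp_pos: [0.4451, -0.268, 0.0507]
ee_rot: [0.0, 0.72, 0.694, 0.0]
force: [-0.2, -0.0, -2.0]
grip_width: 0.382
grip_force: 30.0
clock: 14.02
tcp_pos: [0.4481, -0.2704, 0.178]
ee_rot: [0.007, 0.72, 0.694, 0.001]
force: [0.6, -1.0, 0.7]
grip_width: 0.598
grip_force: 0.0
t 14.02 tcp [ 0.4481 -0.2704  0.178 ] x [ 0.037  0.999 -0.008] y [ 0.999 -0.037  0.011] z [ 0.011 -0.009 -1.   ] w 0.598 f [ 0.6 -1.   0.7]
```

View pics/w7.png

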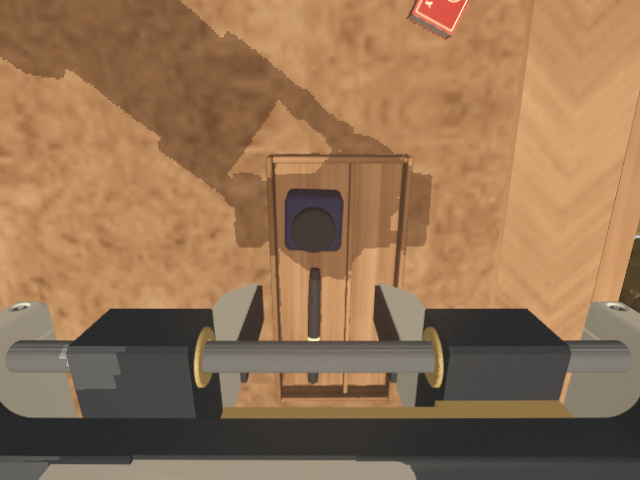

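Bottle upright at (313,225) and pen flat at (314,325), both in the wide lane. The writing kit is done. Next I move to look at the box.

```bash
python3 -m jog '[[[0.1,-0.009,-0.25,0,0,0.2,1],[0.972,-0.087,-0.25,0,0,1,1],[0.972,-0.087,-0.25,0,0,1,1],[0.972,-0.087,-0.25,0,0,1,1],[0.972,-0.087,-0.25,0,0,1,1],[0.972,-0.087,-0.25,0,0,1,1],[0.972,-0.087,-0.25,0,0,1,1],[0.972,-0.087,-0.25,0,0,1,1],[0.972,-0.087,-0.25,0,0,1,1],[0.972,-0.087,-0.25,0,0,1,1],[0.972,-0.087,-0.25,0,0,1,1],[0.972,-0.087,-0.25,0,0,1,1]]]'|head -1
python3 -m jog '[[[0.275,-0.352,-0.05,0,0,0.73,1],[0.275,-0.352,-0.05,0,0,0.73,1],[0.275,-0.352,-0.05,0,0,0.73,1],[0.275,-0.352,-0.05,0,0,0.73,1],[0.275,-0.352,-0.05,0,0,0.73,1],[0.275,-0.352,-0.05,0,0,0.73,1],[0.275,-0.352,-0.05,0,0,0.73,1]]]'|head -1
python3 - <<'E'
from h import *
state(); c=get_image('wrist'); cv2.imwrite('pics/w8.png',c['img'])
E
```

```text
clock: 15.07
clock: 15.65
t 15.65 tcp [0.4091 0.3009 0.2888] x [ 0.985  0.175 -0.002] y [ 0.175 -0.985  0.001] z [-0.002 -0.001 -1.   ] w 0.005 f [-0.  -0.  -0.1]
```

View pics/w8.png

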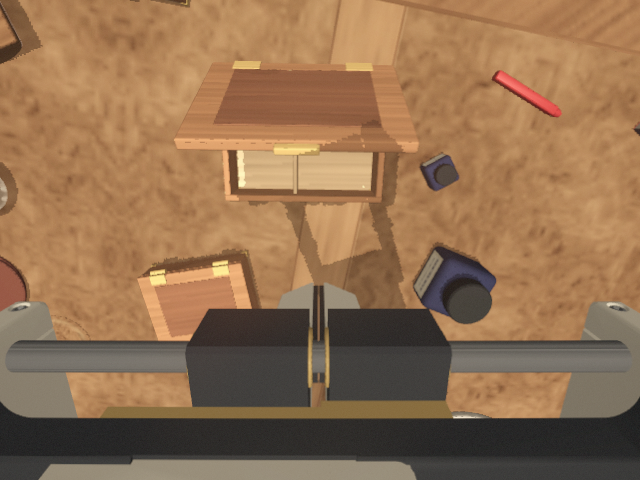

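The box is aligned with the tool: front rim corners (224,198) and (382,198), divider at column 296, lid front edge from (179,146) to (417,148), lip at (297,150). Compute the pose.

```bash
python3 - <<'E'
from h import *
c=get_image('wrist'); np.set_printoptions(precision=4,suppress=True)
a=at_z(c,[(223,199),(383,199)],.05)[:,:2]; d=a[0]-a[1]; L=np.linalg.norm(d); y=d/L; x=np.array([y[1],-y[0]])
print(a,L,'yaw',np.degrees(np.arctan2(x[1],x[0])),'centre',a.mean(0)+.067*x)
P=cloud(c); o=a.mean(0)+.067*x
def loc(p): q=p[...,:2]-o; return np.stack([q@x,q@y,p[...,2]],-1)
for n,(u,v) in dict(lip=(297,150),lidL=(185,143),lidR=(412,143),lidtop=(300,75),lidmid=(300,110),rimL=(228,185),rimR=(379,185),front=(330,196),div=(296,175)).items(): print(n,P[v,u],loc(P[v,u]))
E
```

```text
[[0.3931 0.4053]
 [0.425  0.2267]] 0.18147156721879779 yaw 10.117894041885203 centre [0.475  0.3278]
lip [0.472  0.3259 0.1818] [-0.0033 -0.0014  0.1818]
lidL [0.4618 0.4087 0.1744] [0.0012 0.082  0.1744]
lidR [0.4914 0.2431 0.175 ] [ 0.0013 -0.0862  0.175 ]
lidtop [0.5318 0.3379 0.0848] [ 0.0577 -0.      0.0848]
lidmid [0.5002 0.3302 0.14  ] [ 0.0253 -0.0021  0.14  ]
rimL [0.4099 0.4014 0.0497] [-0.0511  0.0839  0.0497]
rimR [0.4397 0.2348 0.0502] [-0.051  -0.0853  0.0502]
front [0.4174 0.2864 0.0482] [-0.0639 -0.0306  0.0482]
div [0.4312 0.3288 0.0288] [-0.043   0.0087  0.0288]
```

```bash
python3 -m jog '[[[0.024,-0.037,0.08,0,0,0,1],[0.024,-0.037,0.16,0,0,0,1],[0.024,-0.037,0.24,0,0,0,1],[0.024,-0.037,0.31,0,0,0,1],[0.024,-0.037,0.347,0,0,0,1],[0.024,-0.037,0.347,0,0,0,1],[0.024,-0.037,0.347,0,0,0,1]]]'
python3 -m jog '[[[0.05,0,0,0,0,0,1],[0.1,0,0,0,0,0,1],[0.13,0,0,0,0,0,1],[0.16,0,0,0,0,0,1],[0.19,0,0,0,0,0,1],[0.22,0,0,0,0,0,1],[0.25,0,0,0,0,0,1],[0.28,0,0,0,0,0,1],[0.31,0,0,0,0,0,1],[0.335,0,0,0,0,0,1],[0.335,0,0,0,0,0,1],[0.335,0,0,0,0,0,1]]]'
python3 - <<'E'
from h import *
state(); c=get_image('top'); P=cloud(c)
o=np.array([.475,.3271]); x=np.array([.9845,.1754]); y=np.array([-.1754,.9845])
q=P[...,:2]-o; X=q@x; Y=q@y; Z=P[...,2]
m=(abs(Y)<.09)&(abs(Y)>.05)&(X>-.08)&(X<.16)&(Z>.06)&(Z<.21)
for a in np.arange(.06,.21,.02):
    k=m&(Z>=a)&(Z<a+.02)
    if k.any(): print(round(a,2),k.sum(),X[k].min().round(4),X[k].max().round(4))
E
```

```text
clock: 16.33
tcp_pos: [0.4167, 0.3148, 0.1511]
ee_rot: [0.001, 0.996, 0.087, -0.001]
force: [1.0, -0.2, 1.3]
grip_width: 0.006
grip_force: 0.0
clock: 17.33
tcp_pos: [0.5493, 0.339, 0.1528]
ee_rot: [-0.0, 0.996, 0.087, 0.001]
force: [-0.1, 0.3, -0.9]
grip_width: 0.003
grip_force: 0.0
t 17.33 tcp [0.5493 0.339  0.1528] x [0.985 0.173 0.002] y [ 0.173 -0.985 -0.   ] z [ 0.002  0.001 -1.   ] w 0.003 f [-0.1  0.3 -0.9]
0.06 13 0.0689 0.0745
0.08 8 0.0732 0.0778
0.1 8 0.0781 0.082
0.12 7 0.0832 0.0877
0.14 6 0.0865 0.0912
0.16 9 0.0917 0.0982
0.18 12 0.0971 0.1073
```

The lid leans back at about 1.80 rad. Retreat and go to the wax stick.

```bash
python3 -m jog '[[[-0.1,0,0,0,0,0,1],[-0.2,0,0,0,0,0,1],[-0.3375,0,-0.1,0,0,0,1],[-0.3375,0,-0.25,0,0,0,0.5],[-0.3375,0,-0.25,0,0,0,0.5],[-0.3375,0,-0.25,0,0,0,0.5],[-0.3375,0,-0.25,0,0,0,0.5]]]'|head -2
python3 -m jog '[[[0.265,0.648,0.2,0,0,-0.9,0.5],[0.265,0.648,0.2,0,0,-0.9,0.5],[0.265,0.648,0.2,0,0,-0.9,0.5],[0.265,0.648,0.2,0,0,-0.9,0.5],[0.265,0.648,0.2,0,0,-0.9,0.5],[0.265,0.648,0.2,0,0,-0.9,0.5],[0.265,0.648,0.2,0,0,-0.9,0.5],[0.265,0.648,0.2,0,0,-0.9,0.5],[0.265,0.648,0.325,0,0,-0.9,0.5],[0.265,0.648,0.325,0,0,-0.9,0.5]]]'|head -2
python3 -m jog '[[[0,0,0.1,0,0,-0.507,0.5],[0,0,0.1,0,0,-0.507,0.5],[0,0,0.1,0,0,-0.507,0.5],[0,0,0.1,0,0,-0.507,0.5],[0,0,0.1,0,0,-0.507,0.5],[0,0,0.1,0,0,-0.507,0.5]]]'|head -2
cat > red.py <<'E'
from h import *
def red(z,win=(0,0,640,330)):
    c=get_image('wrist'); hsv=cv2.cvtColor(c['img'],cv2.COLOR_BGR2HSV).astype(int)
    m=(((hsv[...,0]<6)|(hsv[...,0]>174))&(hsv[...,1]>160)&(hsv[...,2]>80)).astype(np.uint8)
    m[330:]=0; n,l,s,_=cv2.connectedComponentsWithStats(m)
    for i in range(1,n):
        if s[i,4]<300: continue
        v,u=np.nonzero(l==i); W=at_z(c,np.c_[u,v],z)[:,:2]*1000
        r=cv2.minAreaRect(W.astype(np.float32)); b=cv2.boxPoints(r); L=max([b[1]-b[0],b[2]-b[1]],key=np.linalg.norm)
        print('px',s[i],'centre',np.round(r[0],1),'size',np.round(r[1],1),'dir',round(np.degrees(np.arctan2(L[1],L[0])),1))
E
python3 -c "
from red import *
state(); red(.008)"
```

```text
clock: 17.97
tcp_pos: [0.4156, 0.3165, 0.2547]
clock: 18.8
tcp_pos: [0.5618, 0.0774, 0.1155]
clock: 19.3
tcp_pos: [0.5647, 0.0795, 0.0818]
t 19.3 tcp [0.5647 0.0795 0.0818] x [ 0.29   0.957 -0.   ] y [ 0.957 -0.29   0.   ] z [ 0. -0. -1.] w 0.501 f [0.5 0.2 0.4]
px [ 311  180   17  128 1808] centre [566.4  82. ] size [93.  10.4] dir 72.2
```

```bash
python3 -m jog '[[[0.007,0.002,0.09,0,0,0.02,0.5],[0.007,0.002,0.18,0,0,0.02,0.5],[0.007,0.002,0.196,0,0,0.02,0.5],[0.007,0.002,0.196,0,0,0.02,1],[0.007,0.002,0.196,0,0,0.02,1],[0.007,0.002,0.196,0,0,0.02,1],[0.007,0.002,0.196,0,0,0.02,1],[0.007,0.002,0.196,0,0,0.02,1],[0.007,0.002,0.196,0,0,0.02,1],[0.007,0.002,0.196,0,0,0.02,1],[0.007,0.002,0.196,0,0,0.02,1],[0.007,0.002,0.196,0,0,0.02,1]]]'
python3 -m jog '[[[0,0,0,0,0,0,1],[0,0,-0.1,0,0,0,1],[0,0,-0.2,0,0,0,1],[0,0,-0.3,0,0,0,1],[0,0,-0.4,0,0,0,1],[0,0,-0.4,0,0,0,1],[0,0,-0.4,0,0,0,1]]]'
```

```text
clock: 20.35
tcp_pos: [0.5667, 0.0816, 0.0036]
ee_rot: [0.0, 0.807, 0.591, 0.0]
force: [-1.2, 0.0, 6.0]
grip_width: 0.114
grip_force: 30.0
clock: 20.93
tcp_pos: [0.5677, 0.0816, 0.1654]
ee_rot: [0.002, 0.807, 0.591, 0.002]
force: [-0.8, 0.3, -1.1]
grip_width: 0.115
grip_force: 30.0
```

```bash
python3 -m jog '[[[0.235,-0.399,-0.075,0,0,0.7,1],[0.235,-0.399,-0.075,0,0,0.7,1],[0.235,-0.399,-0.075,0,0,0.7,1],[0.235,-0.399,-0.075,0,0,0.7,1],[0.235,-0.399,-0.075,0,0,0.7,1],[0.235,-0.399,-0.075,0,0,0.7,1],[0.235,-0.399,-0.075,0,0,0.7,1],[0.235,-0.399,-0.075,0,0,0.7,1]]]'|head -2
python3 -m jog '[[[0.05,-0.05,0,0,0,0.2,1],[0.1,-0.1,0,0,0,0.4,1],[0.288,-0.2565,0,0,0,0.68,1],[0.288,-0.2565,0,0,0,0.68,1],[0.288,-0.2565,0.15,0,0,0.68,1],[0.288,-0.2565,0.25,0,0,0.68,1],[0.288,-0.2565,0.25,0,0,0.68,1],[0.288,-0.2565,0.25,0,0,0.68,1]]]'
python3 - <<'E'
from h import *
o=state(); c=get_image('wrist'); cv2.imwrite('pics/w9.png',c['img'])
q=o['tcp_pos'][:2]-np.array([.475,.3271]); print(q@[.9845,.1754],q@[-.1754,.9845])
E
```

```text
clock: 21.6
tcp_pos: [0.4426, 0.2189, 0.1918]
clock: 22.27
tcp_pos: [0.4605, 0.3698, 0.0865]
ee_rot: [0.003, 0.996, 0.09, -0.005]
force: [-0.4, 0.4, -1.4]
grip_width: 0.113
grip_force: 30.0
t 22.27 tcp [0.4605 0.3698 0.0865] x [ 0.984  0.179 -0.011] y [ 0.179 -0.984  0.005] z [-0.01  -0.006 -1.   ] w 0.113 f [-0.4  0.4 -1.4]
-0.006794125910860903 0.04456405678507606
```

View pics/w9.png

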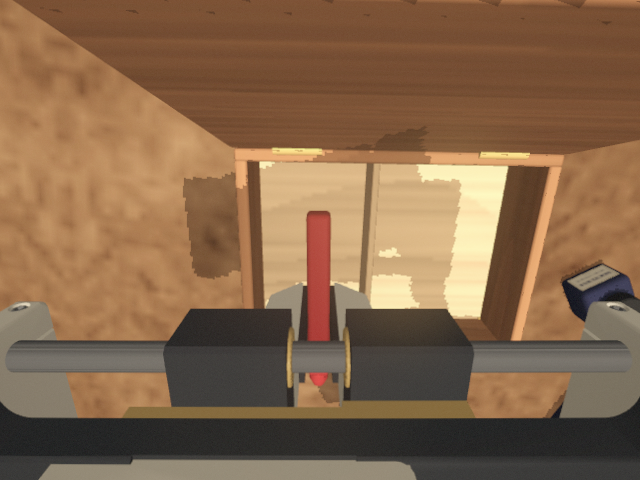

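The wax stick (column 318) is over the narrow compartment (262 to 365), lined up with it. Lower and release.

```bash
python3 -m jog '[[[0,0,0,0,0,0,1],[0,0,0.07,0,0,0,1],[0,0,0.14,0,0,0,1],[0,0,0.19,0,0,0,1],[0,0,0.205,0,0,0,1],[0,0,0.205,0,0,0,1],[0,0,0.205,0,0,0,1]]]'
python3 -m jog '[[[0,0,0,0,0,0,0.78],[0,0,0,0,0,0,0.78],[0,0,0,0,0,0,0.78],[0,0,0,0,0,0,0.78],[0,0,-0.1,0,0,0,0.78],[0,0,-0.2,0,0,0,0.78],[0,0,-0.3,0,0,0,0.4],[0,0,-0.4,0,0,0,0.4],[0,0,-0.5,0,0,0,0.4],[0,0,-0.5,0,0,0,0.4]]]'
python3 -c "
from red import *
state(); red(.018)"
```

```text
clock: 22.9
tcp_pos: [0.4643, 0.3728, 0.0131]
ee_rot: [-0.001, 0.996, 0.09, 0.002]
force: [1.3, -0.2, 0.3]
grip_width: 0.115
grip_force: 30.0
clock: 23.73
tcp_pos: [0.4657, 0.3745, 0.2205]
ee_rot: [-0.003, 0.996, 0.09, 0.007]
force: [0.3, 1.1, 0.8]
grip_width: 0.46
grip_force: 0.0
t 23.73 tcp [0.4657 0.3745 0.2205] x [0.984 0.179 0.015] y [ 0.179 -0.984 -0.006] z [ 0.014  0.008 -1.   ] w 0.46 f [0.3 1.1 0.8]
px [316 168   9  86 476] centre [465.8 373. ] size [90.5  8.6] dir 10.4
```

Wax lies flat in the narrow compartment at (0.466, 0.373). Next, the matchbox.

```bash
python3 -m jog '[[[0,0.1,0,0,0,0,0.25],[0,0.9,0,0,0,-0.9,0.25],[0,0.9,0,0,0,-0.9,0.25],[0,0.9,0,0,0,-0.9,0.25],[0,0.9,0,0,0,-0.9,0.25],[0,0.9,0,0,0,-0.9,0.25],[0,0.9,0,0,0,-0.9,0.25],[0,0.9,0,0,0,-0.9,0.25],[0,0.9,0,0,0,-0.9,0.25],[0,0.9,0,0,0,-0.9,0.25],[0,0.9,0,0,0,-0.9,0.25]]]'|head -2
python3 -m jog '[[[-0.167,0.24,0.225,0,0,-0.3,0.25],[-0.167,0.24,0.225,0,0,-0.3,0.25],[-0.167,0.24,0.225,0,0,-0.3,0.25],[-0.167,0.24,0.225,0,0,-0.3,0.25],[-0.167,0.24,0.225,0,0,-0.3,0.25],[-0.167,0.24,0.225,0,0,-0.3,0.25],[-0.167,0.24,0.225,0,0,-0.3,0.25]]]'|head -2
python3 -c "
from red import *
state(); red(.016)"
```

```text
clock: 24.7
tcp_pos: [0.5269, 0.0155, 0.21]
clock: 25.28
tcp_pos: [0.5592, -0.0924, 0.1214]
t 25.28 tcp [ 0.5592 -0.0924  0.1214] x [0.432 0.902 0.   ] y [ 0.902 -0.432 -0.   ] z [-0.     0.001 -1.   ] w 0.749 f [ 0.2  0.3 -0. ]
px [ 297  208   40   59 1567] centre [558.1 -92.4] size [47.  29.9] dir 63.3
```

```bash
python3 -m jog '[[[0,-0.002,0.1,0,0,0.024,0.25],[0,-0.002,0.2,0,0,0.024,0.25],[0,-0.002,0.28,0,0,0.024,0.25],[0,-0.002,0.293,0,0,0.024,0.25],[0,-0.002,0.293,0,0,0.024,1],[0,-0.002,0.293,0,0,0.024,1],[0,-0.002,0.293,0,0,0.024,1],[0,-0.002,0.293,0,0,0.024,1],[0,-0.002,0.293,0,0,0.024,1],[0,-0.002,0.293,0,0,0.024,1],[0,-0.002,0.293,0,0,0.024,1],[0,-0.002,0.293,0,0,0.024,1]]]'
python3 -m jog '[[[0,0,0,0,0,0,1],[0,0,-0.1,0,0,0,1],[0,0,-0.2,0,0,0,1],[0,0,-0.3,0,0,0,1],[0,0,-0.4,0,0,0,1],[0,0,-0.5,0,0,0,1],[0,0,-0.5,0,0,0,1],[0,0,-0.5,0,0,0,1]]]'
```

```text
clock: 26.33
tcp_pos: [0.5594, -0.0941, 0.0054]
ee_rot: [0.001, 0.852, 0.524, 0.001]
force: [-1.2, 1.9, 7.5]
grip_width: 0.416
grip_force: 30.0
clock: 27.0
tcp_pos: [0.5597, -0.0943, 0.2069]
ee_rot: [0.002, 0.852, 0.524, 0.002]
force: [-0.6, 0.3, -1.1]
grip_width: 0.415
grip_force: 30.0
```

```bash
python3 -m jog '[[[0.44,-0.3695,0,0,0,0.7,1],[0.44,-0.3695,0,0,0,0.7,1],[0.44,-0.3695,0,0,0,0.7,1],[0.44,-0.3695,0,0,0,0.7,1],[0.44,-0.3695,0,0,0,0.7,1],[0.44,-0.3695,0,0,0,0.7,1],[0.44,-0.3695,0,0,0,0.7,1],[0.44,-0.3695,0,0,0,0.7,1],[0.44,-0.3695,0,0,0,0.7,1]]]'|head -2
python3 -m jog '[[[0.15,-0.379,0,0,0,0.48,1],[0.15,-0.379,0,0,0,0.48,1],[0.15,-0.379,0,0,0,0.48,1],[0.15,-0.379,0,0,0,0.48,1],[0.15,-0.379,0.1,0,0,0.48,1],[0.15,-0.379,0.2,0,0,0.48,1],[0.15,-0.379,0.285,0,0,0.48,1],[0.15,-0.379,0.285,0,0,0.48,1],[0.15,-0.379,0.285,0,0,0.48,1]]]'
python3 - <<'E'
from h import *
o=state(); q=o['tcp_pos'][:2]-np.array([.475,.3271]); print(q@[.9845,.1754],q@[-.1754,.9845])
E
```

```text
clock: 27.75
tcp_pos: [0.5054, 0.1293, 0.2028]
clock: 28.5
tcp_pos: [0.4769, 0.2886, 0.0885]
ee_rot: [0.001, 0.996, 0.087, -0.002]
force: [-0.0, -0.4, 0.4]
grip_width: 0.415
grip_force: 30.0
t 28.5 tcp [0.4769 0.2886 0.0885] x [ 0.985  0.174 -0.004] y [ 0.174 -0.985  0.001] z [-0.004 -0.002 -1.   ] w 0.415 f [-0.  -0.4  0.4]
-0.004917017442895275 -0.038236039915241535
```

```bash
python3 -m jog '[[[0,0,0,0,0,0,1],[0,0,0.07,0,0,0,1],[0,0,0.13,0,0,0,1],[0,0,0.17,0,0,0,1],[0,0,0.189,0,0,0,1],[0,0,0.189,0,0,0,1],[0,0,0.189,0,0,0,1]]]'
python3 -m jog '[[[0,0,0,0,0,0,0.53],[0,0,0,0,0,0,0.53],[0,0,0,0,0,0,0.53],[0,0,-0.1,0,0,0,0.53],[0,0,-0.2,0,0,0,0.53],[0,0,-0.3,0,0,0,0.53],[0,0,-0.4,0,0,0,1],[0,0,-0.5,0,0,0,1],[0,0,-0.62,0,0,0,1],[0,0,-0.62,0,0,0,1],[0,0,-0.62,0,0,0,1]]]'
python3 - <<'E'
from h import *
state(); c=get_image('wrist'); cv2.imwrite('pics/w10.png',c['img'])
E
```

```text
clock: 29.08
tcp_pos: [0.4786, 0.2906, 0.0161]
ee_rot: [-0.0, 0.996, 0.088, 0.001]
force: [-0.4, -0.2, 0.6]
grip_width: 0.413
grip_force: 30.0
clock: 30.0
tcp_pos: [0.4784, 0.291, 0.2665]
ee_rot: [-0.001, 0.996, 0.088, 0.004]
force: [0.7, -0.5, -1.5]
grip_width: 0.156
grip_force: 0.0
t 30.0 tcp [0.4784 0.291  0.2665] x [0.984 0.176 0.008] y [ 0.176 -0.984 -0.002] z [ 0.008  0.003 -1.   ] w 0.156 f [ 0.7 -0.5 -1.5]
```

View pics/w10.png

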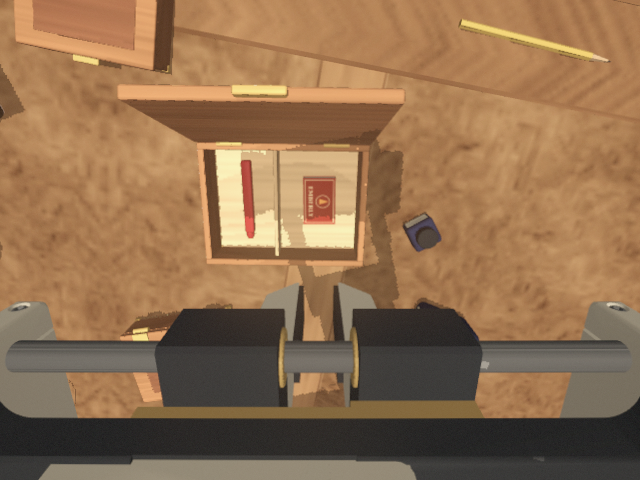

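The red wax stick (249,198) lies in the narrow compartment and the matchbox (319,200) flat in the wide one, with the lid leaning back. Next I go behind the lid and push it shut.

```bash
python3 -m jog '[[[0.05,-0.0925,0,0,0,0,1],[0.395,-0.0925,0,0,0,0,1],[0.395,-0.0925,0,0,0,0,1],[0.395,-0.0925,0,0,0,0,1],[0.395,-0.0925,0,0,0,0,1],[0.395,-0.0925,0,0,0,0,1],[0.395,-0.0925,0,0,0,0,1],[0.395,-0.0925,0.1,0,0,0,1],[0.395,-0.0925,0.2,0,0,0,1],[0.395,-0.0925,0.26,0,0,0,1],[0.395,-0.0925,0.26,0,0,0,1],[0.395,-0.0925,0.26,0,0,0,1]]]'
python3 - <<'E'
from h import *
o=state(); q=o['tcp_pos'][:2]-np.array([.475,.3271]); print(q@[.9845,.1754],q@[-.1754,.9845])
E
```

```text
clock: 31.05
tcp_pos: [0.6244, 0.3544, 0.1577]
ee_rot: [0.001, 0.996, 0.089, -0.002]
force: [-0.2, 0.6, 1.0]
grip_width: 0.002
grip_force: 0.0
t 31.05 tcp [0.6244 0.3544 0.1577] x [ 0.984  0.177 -0.003] y [ 0.177 -0.984  0.001] z [-0.003 -0.001 -1.   ] w 0.002 f [-0.2  0.6  1. ]
0.15184771259710766 0.0007035619335900618
```

```bash
python3 -m jog '[[[-0.0875,0,0,0,0,0,1],[-0.13,0,0,0,0,0,1],[-0.17,0,0,0,0,0,1],[-0.21,0,0,0,0,0,1],[-0.245,0,0.0025,0,0,0,1],[-0.2825,0,0.0125,0,0,0,1],[-0.3225,0,0.029,0,0,0,1],[-0.355,0,0.0525,0,0,0,1],[-0.39,0,0.0775,0,0,0,1],[-0.39,0,0.0775,0,0,0,1]]]'
python3 -m jog '[[[-0.025,0,0.0325,0,0,0,1],[-0.0475,0,0.067,0,0,0,1],[-0.06,0,0.092,0,0,0,1],[-0.07,0,0.118,0,0,0,1],[-0.078,0,0.145,0,0,0,1],[-0.08,0,0.172,0,0,0,1],[-0.08,0,0.175,0,0,0,1],[-0.08,0,0.176,0,0,0,1],[-0.08,0,0.176,0,0,0,1]]]'
python3 - <<'E'
from h import *
o=state(); q=o['tcp_pos'][:2]-np.array([.475,.3271]); print(q@[.9845,.1754],q@[-.1754,.9845])
E
```

```text
clock: 31.88
tcp_pos: [0.4708, 0.3273, 0.1291]
ee_rot: [-0.0, 0.996, 0.089, 0.001]
force: [-0.8, -1.0, -0.5]
grip_width: 0.005
grip_force: 0.0
clock: 32.63
tcp_pos: [0.4428, 0.3226, 0.0606]
ee_rot: [-0.001, 0.996, 0.088, 0.002]
force: [-5.7, -1.2, 11.3]
grip_width: 0.007
grip_force: 5.6
t 32.63 tcp [0.4428 0.3226 0.0606] x [0.984 0.176 0.004] y [ 0.176 -0.984 -0.002] z [ 0.004  0.002 -1.   ] w 0.007 f [-5.7 -1.2 11.3]
-0.03254231694848063 0.0011899007177700914
```

```bash
python3 -m jog '[[[-0.05,0,-0.1,0,0,0,1],[-0.08,0,0.0,0,0,0,1],[-0.08,0,0.006,0,0,0,1],[-0.08,0,0.008,0,0,0,1],[-0.08,0,0.008,0,0,0,1]]]'
python3 -m jog '[[[0,0,-0.1,0,0,0,1],[0,0,-0.2,0,0,0,1],[0,0,-0.3,0,0,0,1],[0,0,-0.4,0,0,0,1],[-0.3,0.4,-0.5,0,0,0,0.8],[-0.3,0.9,-0.5,0,0,0,0.5],[-0.3,0.9,-0.5,0,0,0,0.5],[-0.3,0.9,-0.5,0,0,0,0.5],[-0.3,0.9,-0.5,0,0,0,0.5],[-0.3,0.9,-0.5,0,0,0,0.5],[-0.3,0.9,-0.5,0,0,0,0.5],[-0.3,0.9,-0.5,0,0,0,0.5]]]'
python3 - <<'E'
from h import *
state(); c=get_image('top'); P=cloud(c)
o=np.array([.475,.3271]); q=P[...,:2]-o; X=q@[.9845,.1754]; Y=q@[-.1754,.9845]; Z=P[...,2]
for a in np.arange(-.07,.07,.02):
    k=(abs(Y)<.08)&(X>a)&(X<a+.02)&(Z<.3); print(round(a,2),k.sum(),np.median(Z[k]).round(4))
for n,(x,y) in dict(bottle=(.445,-.268),pen=(.44,-.394)).items():
    k=np.hypot(P[...,0]-x,P[...,1]-y)<.012; print(n,k.sum(),Z[k].max().round(4),np.median(Z[k]).round(4))
E
```

```text
clock: 33.05
tcp_pos: [0.4126, 0.3185, 0.0601]
ee_rot: [-0.002, 0.996, 0.088, 0.004]
force: [-8.4, -0.4, 36.0]
grip_width: 0.001
grip_force: 18.2
clock: 34.05
tcp_pos: [0.3604, -0.0114, 0.2513]
ee_rot: [0.001, 0.996, 0.089, 0.002]
force: [1.4, -0.1, -0.1]
grip_width: 0.49
grip_force: 0.0
t 34.05 tcp [ 0.3604 -0.0114  0.2513] x [0.984 0.177 0.004] y [ 0.177 -0.984  0.002] z [ 0.004 -0.001 -1.   ] w 0.49 f [ 1.4 -0.1 -0.1]
-0.07 400 0.0596
-0.05 398 0.0606
-0.03 397 0.0604
-0.01 399 0.0604
0.01 401 0.0606
0.03 391 0.0608
0.05 358 0.0599
0.07 251 -0.0
bottle 54 0.0724 0.0647
pen 52 0.0249 0.0139
```

The lid top is level at z = 0.0605, so it is fully shut. The bottle's cap reads 0.065, as expected for a bottle standing upright on the tray floor. The arm is clear.

```bash
python3 -c "
from station import robot
print(robot.hand_in())"
```

```text
the job is handed in; nothing more can be done
None
```

I handed the job in at about 34 s with both kits made up: the pen lies flat and the ink bottle stands upright in the wide lane of the tray, and the wax stick and matchbox lie flat in their compartments with the lid fully shut.

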